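# Slide the tablet over the shelf edge

### The job

Slide the tablet along the low desk shelf towards the robot until about a third of its short side sticks out over the shelf's front edge, ready to be picked up from there. Keep it flat on the shelf and roughly square to the edge, do not lift it or let it fall, and leave the phone beside it and the mouse on the desk where they are.

Things in the scene. Friction and masses are not known exactly. Their poses are not given: they have to be found in the camera images.
- tablet_center (a point): Centre of the tablet (half-way up), the larger of two flat slabs with a black glass face and an aluminium rim that lie on the shelf: 120 mm along its own x (short side) by 170 mm along its y (long side), 8 mm thick, z up, 0.18 to 0.34 kg, loose. All of it starts 10 mm or more back from the front edge, its x pointing away from the robot and its long side within 12 degrees of the shelf's edge, on the left or the right half of the shelf.
- shelf_edge (a point): Middle of the top front edge (the edge facing the robot) of the low wooden desk shelf, a fixed board 260 mm deep, 520 mm wide and 18 mm thick with its top 80 mm above the desk, open below and in front. Origin on the top surface at the edge; x points straight in over the shelf, away from the robot; y runs along the edge; z up. The tablet's centre is 20 mm in from this edge when a third (40 mm) overhangs.
- phone_center (a point): Centre of the phone (half-way up), a bystander: the smaller, narrower slab of the same look on the other half of the shelf, 150 mm along its x (lying front to back) by 72 mm along its y, 8 mm thick, loose.
- mouse_center (a point): Centre of a black computer mouse, a bystander on the desk to the right (-y) of the shelf as the robot sees it: 110 by 60 mm, 32 mm tall, the point is 16 mm above the desk, loose.
There are look-alikes about, which are no part of the job. Leave any orange or red look-alike of the part that bears tablet_center alone.

How it is judged (in metres and radians):
At the end, for the whole second after the job is handed in: The tablet rests flat on the shelf with its centre 4 to 38 mm in from the front edge (22 to 56 mm of its 120 mm short side overhanging), its short side within 17 degrees of square to the edge, at rest (x of tablet_center in the frame of shelf_edge between 0.004 and 0.038 m and z of tablet_center in the frame of shelf_edge between 0 and 0.009 m and angle between tablet_center's own z axis and vertical below 0.05 rad and angle between the x axis of tablet_center and the x axis of shelf_edge, either way round below 0.3 rad and linear speed of tablet below 0.01 m/s); the robot touches nothing.
It fails at once if the tablet is lifted more than 15 mm off the shelf (z of tablet_center in the frame of shelf_edge above 0.019 m).
It fails at once if the tablet falls off the shelf (z of tablet_center in the frame of shelf_edge below -0.02 m).
It fails at once if the phone is moved by more than 15 mm (distance of phone_center from where it was at the start of the episode above 0.015 m).
It fails at once if the mouse is moved by more than 15 mm (distance of mouse_center from where it was at the start of the episode above 0.015 m).
It also fails if it takes over 32 s, if anything falls off the work surface, if the arm or the gripper's body presses on something with over 40 N, if the wrist force passes 120 N, or if a joint passes its speed limit or range.

### The arm

A 6-joint arm with a two-finger parallel gripper is mounted at the origin on the work surface. World frame = base frame: x ahead of the robot, y to its left, z up, the work surface at z = 0. Lengths are in mm, angles in rad, forces in N, time in s.
With the tool pointing down it reaches from about 350 to 975 mm from the base axis. Payload 7.1 kg.
Tool frame: the origin (TCP) lies at the very end of the fingers, on their centre line; the grasp point (between the pads) lies 19 mm behind it (ctrl.pinch_z is the z of the grasp point in the tool frame, in mm); z points along the fingers, y is the direction in which the jaws open and shut (so a half turn about z gives the same grasp; the last joint's range is limited). The gripper opens to 88 mm and grips with 3 to 60 N. Pads are 20 mm wide; open, the fingers measure 115 mm over their backs; the gripper's body (75 mm by 178 mm) begins 61 mm behind the grasp point.
Start: joints at [1.18, 0.423, 1.63, -0, 1.089, -0.019], TCP at [227.026, 582.292, 195.275] pointing down, gripper open.
Joint ranges: [-3, 3], [-0.9, 2.11], [0.09, 2.58], [-1.31, 4.45], [0.11, 2.69], [-2.54, 2.54]. Speed limits (rad/s): [2.39, 2.39, 3.01, 3.14, 3.14, 3.14].

### API

Orientations are given as a rotation vector (axis times angle).
In Python, from workcell import get_obs, optics, ctrl gives the robot as it stands.
- The arm moves only by the shell command python3 -m jog 'ROWS'. ROWS is a JSON object of lists of equal length, an entry for each row: "delta_rot": the turn, a rotation vector about the tool's x, y, z in rad, a list of three; "translation": the shift along the tool's x, y, z in mm, a list of three; "hand": the opening, from -1 (shut) to 1 (fully open). In form: {"delta_rot": [[rx, ry, rz], ...], "translation": [[x, y, z], ...], "hand": [hand, ...]}. A call has 1 to 5 rows; each row is the pose to reach, as a shift and turn from the pose commanded when the call began, along the tool's axes at that moment; what a row does not reach only later rows make up. A row lasts 1/10 s, in which the tool goes at most 50 mm and 8.59 degrees, less where a joint would pass 70% of its speed; a pose out of reach is approached as far as the arm can. A call with a gripper value outside its range is refused whole. The fingers move at their own pace and stop on an object; the grip force is fixed at half the most. Time passes only in rows, so rows that repeat a pose let the fingers close. It gives the time, the measured TCP pose, the force and the opening at its end, in the units of the state.
- get_obs(): the state, without advancing time (a new reading comes with each control period).
- optics.get_image(name): name is "scene" or "top" or "wrist"; returns the picture (480x640x3 uint8, red, green, blue); there is no depth.
- optics.calibration(name): a dict with "intrinsics" (3x3 intrinsics, pixels), "cam_to_world" (4x4, takes a point from camera to world coordinates). Camera axes: x right, y up, looking along -z (the intrinsics and any distortion apply to the point x, -y, -z); pixel columns grow to the right and rows downward; lengths in mm; the calibration is good to about 2 mm. A picture is of the moment at which its call begins: read the wrist's pose just before it. calibration takes no time and is no camera call; for the wrist camera it gives the pose at the moment of the call.
- ctrl.close_job(): hands the job in, once; it reports no verdict.
The state is a dict: "t": time; "qpos": joint angles; "qvel": joint speeds; "joint_torque": joint torques, N m; "ee_pos": TCP position; "orientation": TCP orientation; "ft_force": force on the tool from outside, world axes, zero at the start; "moment": the same for the moment, N m; "width": finger opening in mm.
Only numpy, scipy, OpenCV 4.12 (cv2) and the standard library are available. Lean on these libraries where they do the work, as an engineer would, in place of code of your own. Each camera call takes 0.05 s, during which the arm holds its last target. There are 200 camera calls.

## Working session

There is one attempt and no reset: what is moved stays moved. The work goes in short steps, Python scripts to look and compute and a shell command to move; the robot and the scene stay as the last step left them, time stands still between calls to the robot, and variables do not carry over. Pictures are saved under pics/ and viewed, about 8 in all and at most 12, crops included, and the job is handed in when it is done.

```bash
mkdir -p pics; ls; python3 - <<'E'
from workcell import get_obs, optics, ctrl
import cv2, numpy as np
for n in ["scene","top"]:
    im=optics.get_image(n); cv2.imwrite(f"pics/{n}0.png",im[:,:,::-1])
    c=optics.calibration(n); print(n,np.round(c["intrinsics"],1).tolist(),np.round(c["cam_to_world"],3).tolist(),[k for k in c])
o=get_obs(); print(o["t"],o["ee_pos"],o["orientation"],ctrl.pinch_z)
E
```

```text
pics
scene [[603.5, 0.0, 314.9], [0.0, 603.5, 246.3], [0.0, 0.0, 1.0]] [[0.731, -0.573, 0.371, 1191.925], [0.682, 0.602, -0.414, -760.81], [0.014, 0.556, 0.831, 1600.942], [0.0, 0.0, 0.0, 1.0]] ['intrinsics', 'cam_to_world']
top [[454.2, 0.0, 319.0], [0.0, 454.2, 247.4], [0.0, 0.0, 1.0]] [[-0.004, 0.998, -0.061, 421.322], [-1.0, -0.004, -0.005, -36.403], [-0.005, 0.061, 0.998, 1293.734], [0.0, 0.0, 0.0, 1.0]] ['intrinsics', 'cam_to_world']
0.1 [226.83353912 581.82464282 194.58174687] [-5.80593700e-01 -3.08718636e+00  2.05452124e-03] -18.700000000000003
```

View pics/top0.png

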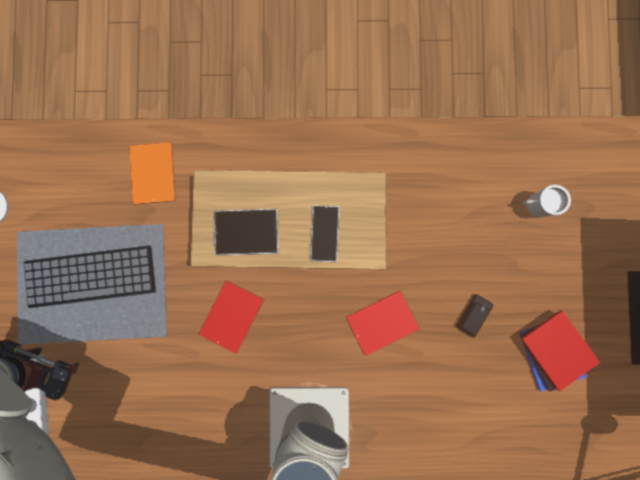

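View pics/scene0.png

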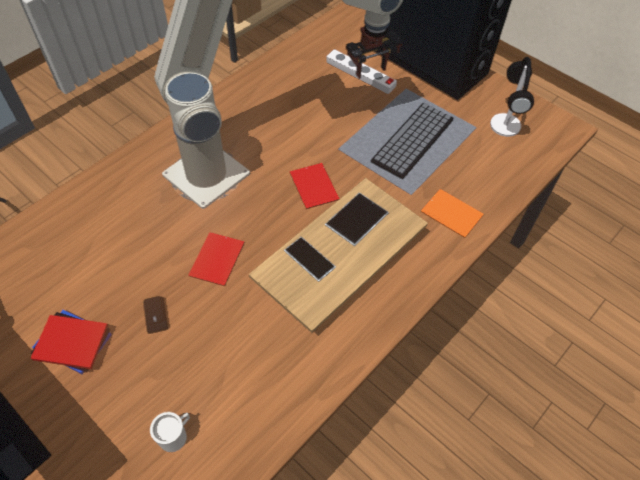

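Candidates for the tablet in the top picture:
- the black slab with a rim at (246,232), on the shelf's left half
- the phone at (325,234), which is narrower
- red booklets at (232,317), (383,322) and (560,350)
- an orange booklet at (152,173)

The description fits (246,232). The front edge is at about row 267 and the mouse is at (474,316). Next I measure these and check the choice in a crop.

```bash
cat > h.py <<'E'
from workcell import get_obs, optics, ctrl
import cv2, numpy as np
def ray(n,uv,z,c=None):
    c=c or optics.calibration(n); K=c["intrinsics"]; T=np.array(c["cam_to_world"])
    uv=np.atleast_2d(uv).astype(float)
    d=np.c_[uv,np.ones(len(uv))]@np.linalg.inv(K).T
    d=(d*[1,-1,-1])@T[:3,:3].T; o=T[:3,3]
    return o+d*((z-o[2])/d[:,2])[:,None]
def slabs(n,im,box,z=88,thr=60,amin=500):
    x0,y0,x1,y1=box; m=np.zeros(im.shape[:2],np.uint8)
    m[y0:y1,x0:x1]=255*(im[y0:y1,x0:x1].max(2)<thr)
    m=cv2.morphologyEx(m,cv2.MORPH_CLOSE,np.ones((3,3)))
    for c in cv2.findContours(m,cv2.RETR_EXTERNAL,cv2.CHAIN_APPROX_NONE)[0]:
        if cv2.contourArea(c)<amin: continue
        p=ray(n,c[:,0,:],z)[:,:2].astype(np.float32)
        r=cv2.minAreaRect(p); print(n,"px",c[:,0].mean(0).round(),"rect",np.round(r[0],1),np.round(r[1],1),round(r[2],2))
E
python3 - <<'E'
from h import *
a=cv2.imread("pics/top0.png"); b=cv2.imread("pics/scene0.png")
slabs("top",a,(195,175,382,266)); slabs("scene",b,(260,185,420,300))
# shelf front edge: top px, scene px
hsv=cv2.cvtColor(a,cv2.COLOR_BGR2HSV)
print("top corners",ray("top",[[191,266],[385,269],[385,174],[194,171]],80).round(1).tolist())
print("scene corners",ray("scene",[[252,272],[369,180],[427,226],[313,322]],80).round(1).tolist())
print("mouse",ray("top",[[474,316]],16).round(1))
cv2.imwrite("pics/crop.png",cv2.resize(a[160:280,180:400],None,fx=3.5,fy=3.5,interpolation=cv2.INTER_CUBIC))
E
```

```text
scene px [309. 258.] rect [532.6 -47.4] [ 60.8 136.9] 87.04
scene px [357. 217.] rect [537.6 162.9] [108.  156.3] 2.02
top corners [[447.2, 312.1, 80.0], [437.2, -206.2, 80.0], [693.6, -209.5, 80.0], [704.4, 307.5, 80.0]]
scene corners [[441.8, -196.9, 80.0], [464.0, 310.5, 80.0], [714.8, 293.2, 80.0], [683.8, -192.6, 80.0]]
mouse [[ 306.3 -461.5   16. ]]
```

View pics/crop.png

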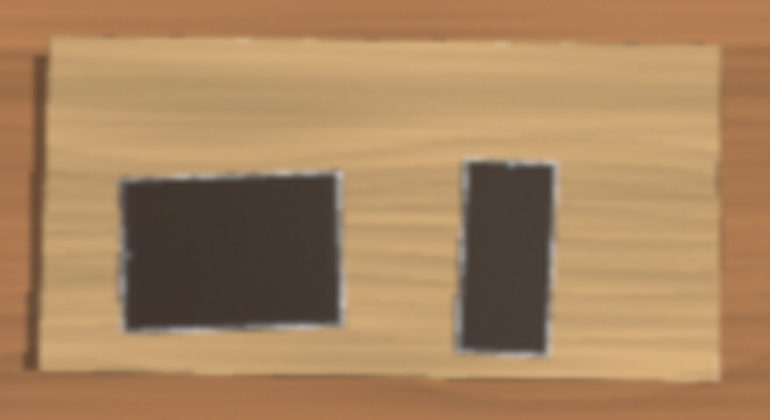

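The crop confirms it: the wide black slab with the rim is the tablet, and the narrow one to its right is the phone. I'll refine the measurements and work out the tool deltas.

```bash
python3 - <<'E'
from h import *
from scipy.spatial.transform import Rotation as R
a=cv2.imread("pics/top0.png"); b=cv2.imread("pics/scene0.png")
print(a[232,246],b[217,357],a[190,250],a[290,300],b[250,380],b[300,230])
slabs("top",a,(200,195,370,264),thr=95)
slabs("scene",b,(260,190,420,300),thr=75)
for n,im,seed in(("top",a,(250,190)),("scene",b,(380,250))):
    lab=cv2.cvtColor(im,cv2.COLOR_BGR2HSV)
    for vmin in (105,):
        m=cv2.inRange(lab,(14,50,120),(25,160,255))
        m=cv2.morphologyEx(m,cv2.MORPH_CLOSE,np.ones((5,5)));m=cv2.morphologyEx(m,cv2.MORPH_OPEN,np.ones((5,5)))
        L,lb,st,_=cv2.connectedComponentsWithStats(m); k=lb[seed[1],seed[0]]
        c=max(cv2.findContours((lb==k).astype(np.uint8),cv2.RETR_EXTERNAL,cv2.CHAIN_APPROX_NONE)[0],key=cv2.contourArea)
        p=ray(n,c[:,0],80); r=cv2.minAreaRect(p[:,:2].astype(np.float32)); print(n,"shelf",k,r,"\n",cv2.boxPoints(r).round(1).tolist())
        q=p[(p[:,0]<480)&(abs(p[:,1]-50)<220)]
        f=np.polyfit(q[:,1],q[:,0],1); print("front edge x =",f, np.std(q[:,0]-np.polyval(f,q[:,1])))
o=get_obs(); Rm=R.from_rotvec(o["orientation"]).as_matrix(); print(Rm.round(3).tolist(),o["ee_pos"],o["qpos"])
E
```

```text
[47 54 65] [28 30 41] [105 147 179] [ 79 117 167] [110 155 191] [ 82 120 177]
top px [245. 232.] rect [538.5 165.4] [110.7 161.3] 1.96
top px [324. 233.] rect [533.3 -44. ] [ 62.4 139.9] 87.18
scene px [310. 258.] rect [532.1 -47.5] [ 62.6 139.4] 87.21
scene px [356. 218.] rect [537.8 162.8] [110.5 159.3] 1.57
top shelf 4 ((576.0497436523438, 44.219482421875), (542.3980102539062, 279.6772155761719), 87.64472198486328) 
 [[425.20001220703125, -221.0], [704.5999755859375, -232.5], [726.9000244140625, 309.3999938964844], [447.5, 320.8999938964844]]
front edge x = [2.15287409e-02 4.40355805e+02] 1.5358056937982785
scene shelf 12 ((568.8823852539062, 46.31614685058594), (541.7870483398438, 276.1877746582031), 88.15372467041016) 
 [[422.1000061035156, -220.0], [698.2000122070312, -228.89999389648438], [715.5999755859375, 312.6000061035156], [439.6000061035156, 321.5]]
front edge x = [4.61038348e-03 4.43200942e+02] 9.108426859104037
[[-0.932, 0.363, -0.001], [0.363, 0.932, -0.001], [0.0, -0.001, -1.0]] [226.83353912 581.82464282 194.58174687] [ 1.17999265e+00  4.23772388e-01  1.63059504e+00  1.46884979e-05
  1.08856394e+00 -1.90218389e-02]
```

```bash
python3 -m jog '{"delta_rot":[[0,0,-0.07],[0,0,-0.14],[0,0,-0.21],[0,0,-0.28],[0,0,-0.35]],"translation":[[-40,-18.5,0],[-80,-37,0],[-120,-55.5,0],[-160,-74,0],[-200,-92.5,0]],"hand":[1,1,1,1,1]}'
cat > go.py <<'E'
import sys
from h import *
from scipy.spatial.transform import Rotation as R
o=get_obs(); M=R.from_rotvec(o["orientation"]).as_matrix()
d=np.array([float(v) for v in sys.argv[1:4]])-o["ee_pos"]
want=np.array([[-1,.0215,0],[.0215,1,0],[0,0,-1.]]).T
print("t",round(o["t"],2),"pos",o["ee_pos"].round(1),"tool delta",(M.T@d).round(1),"rot",R.from_matrix(M.T@want).as_rotvec().round(3),"F",np.round(o["ft_force"],1),"w",o["width"])
E
python3 go.py 630 162 195
```

```text
t: 0.6
ee_pos: [380.5, 421.9, 195.0]
orientation: [-0.029, -3.141, 0.001]
ft_force: [-0.1, -0.3, -0.3]
width: 87.9
t 0.6 pos [380.5 421.9 195. ] tool delta [-254.3 -255.3    0. ] rot [-0.    -0.     0.003] F [-0.1 -0.3 -0.3] w 87.89720862628198
```

```bash
python3 -m jog '{"delta_rot":[[0,0,0],[0,0,0],[0,0,0],[0,0,0],[0,0,0]],"translation":[[-32,-32,0],[-64,-64,0],[-96,-96,0],[-128,-128,0],[-160,-160,0]],"hand":[1,1,1,1,1]}'
python3 -m jog '{"delta_rot":[[0,0,0],[0,0,0],[0,0,0],[0,0,0],[0,0,0]],"translation":[[-32,-32,0],[-64,-64,0],[-94,-95,0],[-94,-95,30],[-94,-95,60]],"hand":[1,1,1,1,1]}'
python3 go.py 630 162 110
```

```text
t: 1.1
ee_pos: [537.1, 258.4, 195.0]
orientation: [-0.034, -3.141, 0.0]
ft_force: [-0.0, 1.1, -0.2]
width: 87.9
t: 1.6
ee_pos: [629.6, 161.5, 134.9]
orientation: [0.038, 3.14, 0.001]
ft_force: [0.0, 0.6, -0.6]
width: 87.7
t 1.6 pos [629.6 161.5 134.9] tool delta [-0.3  0.5 24.9] rot [ 0.     0.002 -0.003] F [ 0.   0.6 -0.6] w 87.65760669270651
```

```bash
python3 -m jog '{"delta_rot":[[0,0,0],[0,0,0],[0,0,0],[0,0,0],[0,0,0]],"translation":[[0,0,25],[0,0,40],[0,0,46],[0,0,51],[0,0,51.5]],"hand":[1,1,1,1,1]}'
python3 go.py 534 162 83.5; python3 - <<'E'
from h import *
cv2.imwrite("pics/s1.png",cv2.resize(optics.get_image("scene")[150:310,240:440,::-1],None,fx=3.5,fy=3.5))
E
```

```text
t: 2.1
ee_pos: [628.4, 163.2, 84.1]
orientation: [0.034, 3.141, 0.0]
ft_force: [0.8, 0.2, 1.0]
width: 87.9
t 2.1 pos [628.4 163.2  84.1] tool delta [94.4 -3.2  0.5] rot [ 0.     0.001 -0.   ] F [0.8 0.2 1. ] w 87.87947853757164
```

View pics/s1.png

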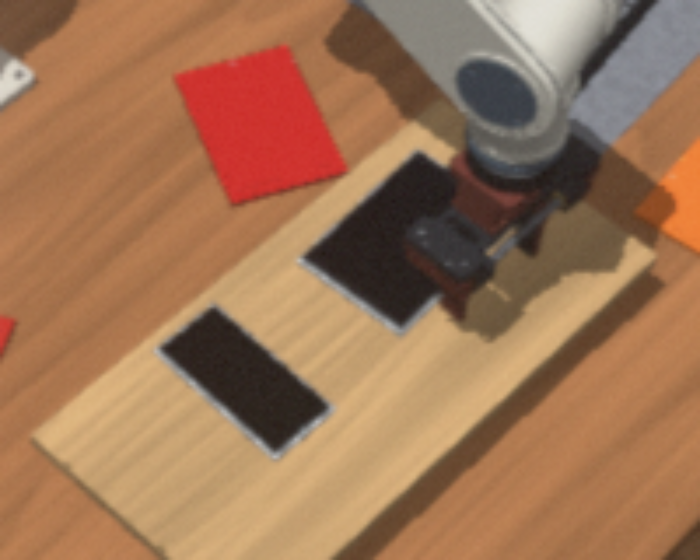

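The fingers are behind the tablet's rear edge, just above the shelf. Now a slow push towards the robot.

```bash
python3 -m jog '{"delta_rot":[[0,0,0],[0,0,0],[0,0,0],[0,0,0],[0,0,0]],"translation":[[6,0,0],[12,0,0],[18,0,0],[24,0,0],[30,0,0]],"hand":[1,1,1,1,1]}'
python3 -m jog '{"delta_rot":[[0,0,0],[0,0,0],[0,0,0],[0,0,0],[0,0,0]],"translation":[[6,0,0],[12,0,0],[18,0,0],[24,0,0],[30,0,0]],"hand":[1,1,1,1,1]}'
python3 -m jog '{"delta_rot":[[0,0,0],[0,0,0],[0,0,0],[0,0,0],[0,0,0]],"translation":[[6,0,0],[11,0,0],[15,0,0],[18,0,0],[18,0,0]],"hand":[1,1,1,1,1]}'
python3 go.py 534 162 83.5; python3 - <<'E'
from h import *
for n,box,t in(("scene",(230,150,420,300),75),("top",(200,195,370,300),95)):
    im=optics.get_image(n)[:,:,::-1].copy(); slabs(n,im,box,thr=t)
    cv2.imwrite(f"pics/{n}2.png",im)
cv2.imwrite("pics/s2.png",np.hstack([cv2.resize(cv2.imread("pics/scene2.png")[150:310,240:440],None,fx=2,fy=2),cv2.resize(cv2.imread("pics/top2.png")[160:320,190:390],None,fx=2,fy=2)]))
E
```

```text
t: 2.65
ee_pos: [597.5, 163.7, 84.0]
orientation: [0.034, 3.141, 0.0]
ft_force: [-0.5, -0.3, 0.7]
width: 87.5
t: 3.15
ee_pos: [567.6, 164.3, 83.7]
orientation: [-0.034, -3.141, 0.0]
ft_force: [0.4, -0.8, -0.3]
width: 87.5
t: 3.65
ee_pos: [549.8, 164.7, 83.8]
orientation: [-0.034, -3.141, 0.0]
ft_force: [-0.2, -0.3, -0.4]
width: 87.7
t 3.65 pos [549.8 164.7  83.8] tool delta [15.8 -3.   0.3] rot [-0. -0. -0.] F [-0.2 -0.3 -0.4] w 87.65028872788218
scene px [310. 258.] rect [532.7 -47.3] [ 62.9 140.5] 87.26
scene px [361. 202.] rect [515.6 217.5] [158.  293.6] 15.46
top px [324. 233.] rect [533.3 -44. ] [ 62.4 140. ] 87.18
top px [262. 224.] rect [563.9 114.9] [164.3  66.7] 12.98
```

View pics/s2.png

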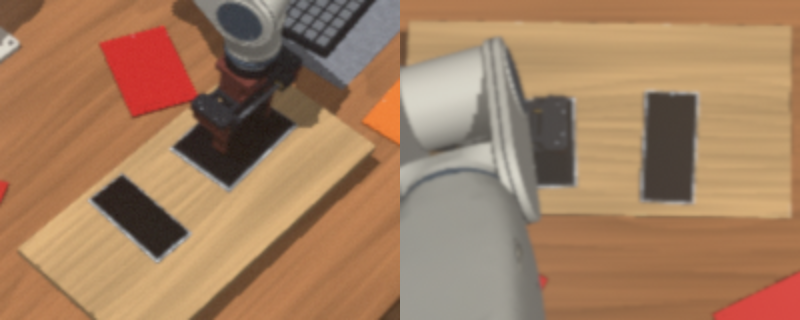

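The tablet hasn't moved: its rear edge shows behind the fingers, and there was no force. The open fingertips sit higher than the TCP and passed over it. I'll back out and feel for the shelf in small steps.

```bash
python3 -m jog '{"delta_rot":[[0,0,0],[0,0,0],[0,0,0],[0,0,0],[0,0,0]],"translation":[[0,0,-6],[-20,0,-6],[-45,0,-6],[-70,0,-6],[-80,0,-6]],"hand":[1,1,1,1,1]}'
python3 -m jog '{"delta_rot":[[0,0,0],[0,0,0],[0,0,0]],"translation":[[0,0,5],[0,0,6],[0,0,7]],"hand":[1,1,1]}'
python3 -m jog '{"delta_rot":[[0,0,0],[0,0,0]],"translation":[[0,0,1],[0,0,2]],"hand":[1,1]}'
python3 -m jog '{"delta_rot":[[0,0,0],[0,0,0]],"translation":[[0,0,1],[0,0,1]],"hand":[1,1]}'
python3 - <<'E'
from h import *
cv2.imwrite("pics/w3.png",optics.get_image("wrist")[:,:,::-1])
E
```

```text
t: 4.25
ee_pos: [632.6, 163.0, 90.4]
orientation: [0.035, 3.139, 0.001]
ft_force: [0.9, 0.2, -0.3]
width: 87.7
t: 4.55
ee_pos: [628.6, 162.8, 82.2]
orientation: [-0.034, -3.14, 0.001]
ft_force: [-0.3, 0.1, 0.7]
width: 88.1
t: 4.75
ee_pos: [629.6, 163.1, 80.8]
orientation: [-0.034, -3.141, 0.0]
ft_force: [0.0, 0.6, -0.1]
width: 88.0
t: 4.95
ee_pos: [630.0, 163.0, 79.8]
orientation: [-0.034, -3.141, 0.0]
ft_force: [0.1, -0.1, -0.2]
width: 87.6
```

View pics/w3.png

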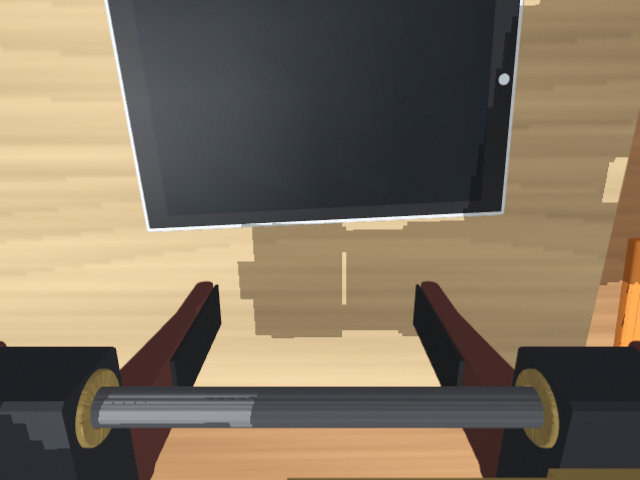

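The wrist view shows the tablet's rear edge at about rows 210-230 with the fingers behind it and clear. There is no shelf contact yet at TCP z 79.8, so I keep lowering.

```bash

python3 -m jog '{"delta_rot":[[0,0,0],[0,0,0]],"translation":[[0,0,1],[0,0,2]],"hand":[1,1]}'
python3 -m jog '{"delta_rot":[[0,0,0]],"translation":[[0,0,1]],"hand":[1]}'
python3 -m jog '{"delta_rot":[[0,0,0]],"translation":[[0,0,1]],"hand":[1]}'
python3 -m jog '{"delta_rot":[[0,0,0]],"translation":[[0,0,1]],"hand":[1]}'
```

```text
t: 5.2
ee_pos: [630.2, 162.9, 77.8]
orientation: [0.034, 3.141, 0.0]
ft_force: [0.7, -0.3, -0.1]
width: 87.9
t: 5.3
ee_pos: [630.1, 162.9, 76.7]
orientation: [-0.034, -3.141, 0.0]
ft_force: [-0.3, -0.8, 0.8]
width: 87.6
t: 5.4
ee_pos: [630.1, 162.9, 75.7]
orientation: [-0.034, -3.141, -0.0]
ft_force: [0.4, -1.1, -0.4]
width: 87.9
t: 5.5
ee_pos: [630.1, 162.9, 74.6]
orientation: [-0.034, -3.141, 0.0]
ft_force: [0.6, 1.0, 0.5]
width: 87.6
```

```bash

python3 -m jog '{"delta_rot":[[0,0,0]],"translation":[[0,0,1]],"hand":[1]}'
python3 -m jog '{"delta_rot":[[0,0,0]],"translation":[[0,0,1]],"hand":[1]}'
python3 -m jog '{"delta_rot":[[0,0,0]],"translation":[[0,0,1]],"hand":[1]}'
```

```text
t: 5.6
ee_pos: [630.1, 162.9, 73.6]
orientation: [-0.034, -3.141, 0.0]
ft_force: [0.0, -1.4, 0.1]
width: 87.8
t: 5.7
ee_pos: [630.1, 162.9, 72.7]
orientation: [-0.034, -3.141, 0.0]
ft_force: [0.4, -0.7, -0.7]
width: 88.0
t: 5.8
ee_pos: [630.1, 162.9, 71.7]
orientation: [-0.034, -3.141, 0.0]
ft_force: [0.1, 0.1, 0.5]
width: 87.9
```

```bash

python3 -m jog '{"delta_rot":[[0,0,0]],"translation":[[0,0,1]],"hand":[1]}'
python3 -m jog '{"delta_rot":[[0,0,0]],"translation":[[0,0,1]],"hand":[1]}'
python3 -m jog '{"delta_rot":[[0,0,0]],"translation":[[0,0,1]],"hand":[1]}'
```

```text
t: 5.9
ee_pos: [630.2, 162.9, 70.7]
orientation: [0.034, 3.141, -0.0]
ft_force: [-0.1, -0.3, 0.3]
width: 87.9
t: 6.0
ee_pos: [630.1, 162.9, 69.7]
orientation: [-0.034, -3.141, 0.0]
ft_force: [0.3, -1.0, 0.6]
width: 87.9
t: 6.1
ee_pos: [630.2, 162.9, 68.7]
orientation: [-0.034, -3.141, -0.0]
ft_force: [0.5, -0.7, -0.9]
width: 87.9
```

```bash

python3 -m jog '{"delta_rot":[[0,0,0]],"translation":[[0,0,1]],"hand":[1]}'
python3 -m jog '{"delta_rot":[[0,0,0]],"translation":[[0,0,1]],"hand":[1]}'
python3 - <<'E'
from h import *
s=optics.get_image("scene")[150:270,300:460,::-1];w=optics.get_image("wrist")[:,:,::-1]
cv2.imwrite("pics/s4.png",np.hstack([cv2.resize(s,(400,300),interpolation=cv2.INTER_CUBIC),cv2.resize(w,(400,300),interpolation=cv2.INTER_AREA)]))
E
```

```text
t: 6.2
ee_pos: [630.2, 162.9, 67.7]
orientation: [0.034, 3.141, 0.0]
ft_force: [0.8, -1.3, -1.3]
width: 88.1
t: 6.3
ee_pos: [630.2, 162.9, 66.7]
orientation: [-0.034, -3.141, 0.0]
ft_force: [0.2, -0.1, 0.3]
width: 88.1
```

View pics/s4.png

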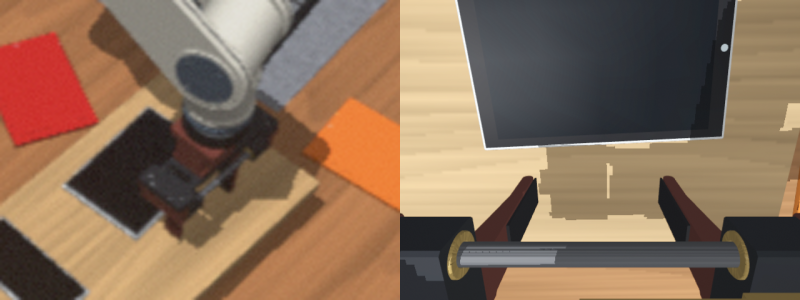

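The fingers are behind the tablet in both views (rear edge in the wrist half at about rows 138-148) and appear just above the shelf. I keep lowering carefully.

```bash

python3 -m jog '{"delta_rot":[[0,0,0]],"translation":[[0,0,1]],"hand":[1]}'
python3 -m jog '{"delta_rot":[[0,0,0]],"translation":[[0,0,1]],"hand":[1]}'
python3 -m jog '{"delta_rot":[[0,0,0]],"translation":[[0,0,1]],"hand":[1]}'
```

```text
t: 6.5
ee_pos: [630.2, 162.9, 65.9]
orientation: [0.034, 3.141, 0.0]
ft_force: [-0.3, 1.1, 0.5]
width: 87.9
t: 6.6
ee_pos: [630.2, 162.9, 64.8]
orientation: [0.034, 3.141, 0.0]
ft_force: [0.5, -0.8, -0.5]
width: 87.9
t: 6.7
ee_pos: [630.2, 162.9, 63.7]
orientation: [0.034, 3.141, 0.0]
ft_force: [-0.6, -1.0, -0.2]
width: 88.0
```

```bash

python3 -m jog '{"delta_rot":[[0,0,0]],"translation":[[0,0,1]],"hand":[1]}'
python3 -m jog '{"delta_rot":[[0,0,0]],"translation":[[0,0,1]],"hand":[1]}'
```

```text
t: 6.8
ee_pos: [630.1, 163.0, 62.7]
orientation: [0.034, 3.141, 0.0]
ft_force: [-0.0, 0.6, -0.6]
width: 88.1
t: 6.9
ee_pos: [630.1, 162.9, 61.7]
orientation: [-0.034, -3.141, -0.0]
ft_force: [-0.0, -1.1, 0.5]
width: 87.7
```

```bash
python3 - <<'E'
from h import *
c=optics.calibration("wrist"); w=optics.get_image("wrist"); cv2.imwrite("pics/w5.png",w[:,:,::-1])
K=c["intrinsics"];T=c["cam_to_world"]; o=get_obs(); print(K.round(1).tolist(),T.round(3).tolist(),o["ee_pos"],o["t"])
# tips: inner front edges
for z in (60,70,80,90): 
    p=ray("wrist",[[219,285],[414,285]],z,c); print(z,p.round(1).tolist(),np.linalg.norm(p[0]-p[1]).round(1))
g=w.max(2)
# bottom rim of tablet: bright blueish-white px
m=((w.min(2)>150)&(w[:,:,2].astype(int)>=w[:,:,0].astype(int)-5)).astype(np.uint8)
ys,xs=np.nonzero(m[:400]); print(len(xs),xs.min(),xs.max(),ys.max())
q=cv2.boxPoints(cv2.minAreaRect(np.c_[xs,ys].astype(np.float32))); print(q.round())
E
```

```text
[[397.0, 0.0, 316.7], [0.0, 397.0, 236.9], [0.0, 0.0, 1.0]] [[0.021, -0.954, -0.298, 547.958], [1.0, 0.02, 0.007, 164.387], [-0.001, -0.298, 0.954, 252.25], [0.0, 0.0, 0.0, 1.0]] [630.02156733 162.89958122  61.49682241] 6.95
60 [[633.5, 110.9, 60.0], [635.7, 213.7, 60.0]] 102.8
70 [[629.1, 113.7, 70.0], [631.1, 211.1, 70.0]] 97.5
80 [[624.6, 116.4, 80.0], [626.6, 208.6, 80.0]] 92.1
90 [[620.2, 119.2, 90.0], [622.0, 206.0, 90.0]] 86.8
2820 81 546 242
[[ 81.   0.]
 [546.   0.]
 [546. 242.]
 [ 81. 242.]]
```

View pics/w5.png

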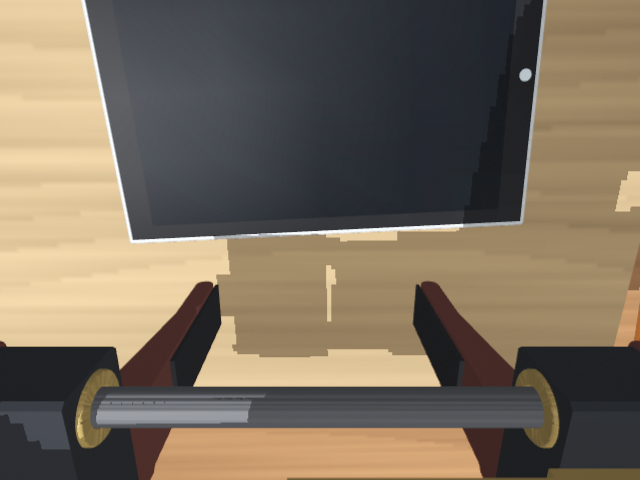

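By triangulation from the 88 mm pad gap, the tips are at z about 88, so about 26 mm above the nominal TCP with the jaws open. By its 170 mm rear edge, (132,242)-(522,222), the tablet's top is at about 87, which agrees with the 88 it should be. The shelf should come after about 8 mm more.

```bash

python3 -m jog '{"delta_rot":[[0,0,0]],"translation":[[0,0,1]],"hand":[1]}'
python3 -m jog '{"delta_rot":[[0,0,0]],"translation":[[0,0,1]],"hand":[1]}'
python3 -m jog '{"delta_rot":[[0,0,0]],"translation":[[0,0,1]],"hand":[1]}'
```

```text
t: 7.05
ee_pos: [630.2, 162.9, 60.8]
orientation: [0.034, 3.141, 0.0]
ft_force: [-0.5, 0.3, -1.6]
width: 87.6
t: 7.15
ee_pos: [630.2, 163.0, 59.7]
orientation: [0.034, 3.141, 0.0]
ft_force: [0.3, 0.2, -0.5]
width: 87.9
t: 7.25
ee_pos: [630.2, 162.9, 58.7]
orientation: [0.034, 3.141, -0.0]
ft_force: [-0.1, -0.1, -0.1]
width: 88.0
```

```bash

python3 -m jog '{"delta_rot":[[0,0,0]],"translation":[[0,0,1]],"hand":[1]}'
python3 -m jog '{"delta_rot":[[0,0,0]],"translation":[[0,0,0.5]],"hand":[1]}'
```

```text
t: 7.35
ee_pos: [630.1, 162.9, 57.7]
orientation: [-0.034, -3.141, 0.0]
ft_force: [0.5, -0.6, -0.5]
width: 87.9
t: 7.45
ee_pos: [630.1, 162.9, 57.1]
orientation: [-0.034, -3.141, 0.0]
ft_force: [0.0, 0.6, -0.4]
width: 87.9
```

```bash

python3 -m jog '{"delta_rot":[[0,0,0]],"translation":[[0,0,1]],"hand":[1]}'
python3 -m jog '{"delta_rot":[[0,0,0]],"translation":[[0,0,1]],"hand":[1]}'
```

```text
t: 7.55
ee_pos: [630.2, 162.9, 56.3]
orientation: [0.034, 3.141, -0.0]
ft_force: [-0.0, -0.6, 0.8]
width: 87.7
t: 7.65
ee_pos: [630.2, 162.9, 55.2]
orientation: [0.034, 3.141, -0.0]
ft_force: [0.2, -0.2, -0.3]
width: 87.9
```

```bash

python3 -m jog '{"delta_rot":[[0,0,0]],"translation":[[0,0,1]],"hand":[1]}'
```

```text
t: 7.75
ee_pos: [630.2, 162.9, 54.2]
orientation: [0.034, 3.141, 0.0]
ft_force: [-0.1, -0.2, 0.2]
width: 87.8
```

```bash

python3 -m jog '{"delta_rot":[[0,0,0]],"translation":[[0,0,1]],"hand":[1]}'
```

```text
t: 7.85
ee_pos: [630.1, 162.9, 53.2]
orientation: [-0.034, -3.141, 0.0]
ft_force: [0.5, 0.4, -1.0]
width: 87.5
```

```bash

python3 -m jog '{"delta_rot":[[0,0,0]],"translation":[[0,0,1]],"hand":[1]}'
```

```text
t: 7.95
ee_pos: [630.2, 162.9, 52.9]
orientation: [-0.034, -3.141, 0.0]
ft_force: [-4.5, -1.3, 12.7]
width: 87.7
```

Contact at TCP z about 53 (12.7 N). I raise 3 mm and push.

```bash
python3 -m jog '{"delta_rot":[[0,0,0],[0,0,0],[0,0,0],[0,0,0],[0,0,0]],"translation":[[0,0,-4],[4,0,-4],[8,0,-4],[12,0,-4],[16,0,-4]],"hand":[1,1,1,1,1]}'
python3 -m jog '{"delta_rot":[[0,0,0],[0,0,0],[0,0,0],[0,0,0],[0,0,0]],"translation":[[4,0,0],[8,0,0],[12,0,0],[16,0,0],[20,0,0]],"hand":[1,1,1,1,1]}'
python3 - <<'E'
from h import *
w=optics.get_image("wrist")[:,:,::-1]; cv2.imwrite("pics/w6.png",cv2.resize(w,(480,360)))
E
```

```text
t: 8.45
ee_pos: [613.5, 163.3, 56.1]
orientation: [-0.034, -3.141, 0.0]
ft_force: [0.5, 0.4, -0.4]
width: 87.8
t: 8.95
ee_pos: [593.9, 163.8, 56.3]
orientation: [0.034, 3.141, 0.0]
ft_force: [1.2, -0.3, -0.7]
width: 87.9
```

View pics/w6.png

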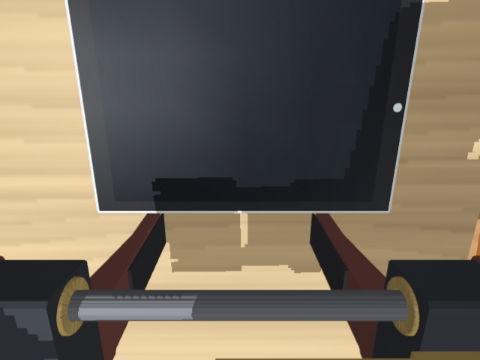

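Both fingers touch the rear rim (row 212) and the tablet has squared up to the gripper. I continue.

```bash
python3 -m jog '{"delta_rot":[[0,0,0],[0,0,0],[0,0,0],[0,0,0],[0,0,0]],"translation":[[5,0,0],[10,0,0],[15,0,0],[20,0,0],[25,0,0]],"hand":[1,1,1,1,1]}'
python3 -m jog '{"delta_rot":[[0,0,0],[0,0,0],[0,0,0],[0,0,0],[0,0,0]],"translation":[[5,0,0],[10,0,0],[15,0,0],[19,0,0],[22,0,0]],"hand":[1,1,1,1,1]}'
python3 - <<'E'
from h import *
c=optics.calibration("wrist");w=optics.get_image("wrist")[:,:,::-1].copy()
cv2.imwrite("pics/w7.png",w)
o=get_obs();print(o["ee_pos"],o["ft_force"])
# rim row at columns between the fingers: last bluish/bright->shelf transition
for u in (180,250,380,450):
    col=w[200:330,u].astype(int); d=np.where(col.max(1)<75)[0]; v=200+d[-1]+2 if len(d) else -1
    print(u,v,ray("wrist",[[u,v]],88,c).round(1))
E
```

```text
t: 9.5
ee_pos: [568.9, 164.3, 56.4]
orientation: [0.034, 3.141, 0.0]
ft_force: [1.5, -0.9, 1.5]
width: 87.9
t: 10.0
ee_pos: [547.0, 164.8, 56.4]
orientation: [0.034, 3.141, 0.0]
ft_force: [3.0, -0.7, 1.1]
width: 87.7
[546.39761921 164.75079004  56.27323093] [ 1.66335864 -0.50346021  1.39780535]
180 331 [[557.8 102.2  88. ]]
250 282 [[534.4 135.6  88. ]]
380 282 [[535.6 192.2  88. ]]
450 331 [[560.4 224.5  88. ]]
```

View pics/w7.png

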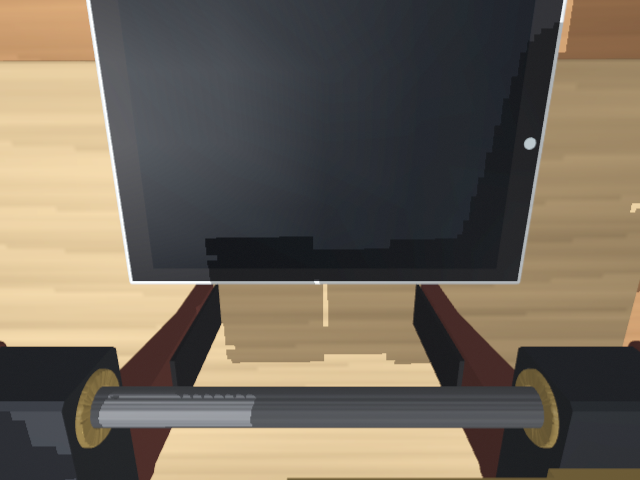

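The rear rim is at row 282 and the shelf's front edge at about row 61, beside the tablet at (40,61) and (610,60). The front edge relative to the rim in this same view:

```bash
python3 - <<'E'
from h import *
c=optics.calibration("wrist"); w=cv2.imread("pics/w7.png").astype(int)
for u in (20,40,60,590,605,620): 
    g=np.diff(w[40:90,u,1].astype(float)); v=40+abs(g).argmax()+.5; print(u,v,ray("wrist",[[u,v]],80,c).round(1))
print(ray("wrist",[[250,283],[380,283],[131,283],[520,283]],88,c).round(1).tolist())
E
```

```text
20 60.5 [[442.5  51.7  80. ]]
40 60.5 [[442.6  59.5  80. ]]
60 60.5 [[442.8  67.2  80. ]]
590 58.5 [[446.5 272.   80. ]]
605 58.5 [[446.6 277.8  80. ]]
620 58.5 [[446.8 283.6  80. ]]
[[534.3, 135.6, 88.0], [535.5, 192.1, 88.0], [533.2, 83.8, 88.0], [536.8, 253.0, 88.0]]
```

The edge is at x 444.6 and the rear rim at 535.0, so the centre is 30.4 mm in. The rim's length comes out at 169 mm, against 170 given. Push 10 mm more, then back off and rise.

```bash
python3 -m jog '{"delta_rot":[[0,0,0],[0,0,0],[0,0,0],[0,0,0],[0,0,0]],"translation":[[3,0,0],[6,0,0],[8,0,0],[10,0,0],[10,0,0]],"hand":[1,1,1,1,1]}'
python3 -m jog '{"delta_rot":[[0,0,0],[0,0,0],[0,0,0],[0,0,0],[0,0,0]],"translation":[[-5,0,0],[-20,0,0],[-35,0,0],[-45,0,0],[-45,0,0]],"hand":[1,1,1,1,1]}'
python3 -m jog '{"delta_rot":[[0,0,0],[0,0,0],[0,0,0],[0,0,0],[0,0,0]],"translation":[[0,0,-20],[0,0,-60],[0,0,-105],[0,0,-145],[0,0,-150]],"hand":[1,1,1,1,1]}'
python3 -m jog '{"delta_rot":[[0,0,0],[0,0,0],[0,0,0],[0,0,0],[0,0,0]],"translation":[[0,35,0],[0,75,0],[0,115,0],[0,155,0],[0,190,0]],"hand":[1,1,1,1,1]}'
python3 - <<'E'
from h import *
a=optics.get_image("top")[:,:,::-1].copy();b=optics.get_image("scene")[:,:,::-1].copy()
slabs("top",a,(200,195,370,310),thr=95); slabs("scene",b,(240,160,420,300),thr=75)
cv2.imwrite("pics/end.png",np.hstack([cv2.resize(b[150:310,240:440],None,fx=2,fy=2),cv2.resize(a[160:320,190:390],None,fx=2,fy=2)]))
E
```

```text
t: 10.55
ee_pos: [536.6, 164.9, 56.2]
orientation: [-0.034, -3.141, 0.0]
ft_force: [0.1, -0.2, 0.5]
width: 87.8
t: 11.05
ee_pos: [583.1, 163.9, 56.1]
orientation: [0.035, 3.141, 0.0]
ft_force: [0.1, 0.6, -0.4]
width: 87.9
t: 11.55
ee_pos: [584.3, 164.7, 211.5]
orientation: [0.034, 3.134, 0.003]
ft_force: [0.3, -0.3, 0.7]
width: 87.9
t: 12.05
ee_pos: [584.9, 355.3, 204.7]
orientation: [-0.034, -3.139, 0.002]
ft_force: [-0.4, 0.3, -0.2]
width: 88.1
top px [244. 259.] rect [466.6 171.4] [164.7 109.1] 89.76
top px [324. 233.] rect [533.3 -44. ] [ 62.4 140. ] 87.18
scene px [310. 258.] rect [532.2 -47.3] [ 62.4 139.1] 87.25
scene px [341. 204.] rect [465.5 167.3] [159.4 110.4] 88.59
```

View pics/end.png

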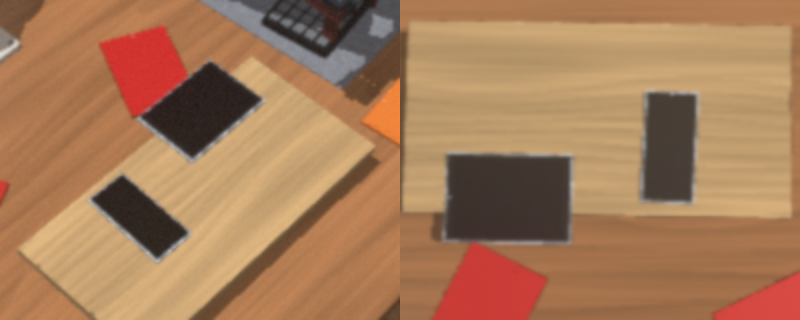

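The centre is at x about 466 against the edge at 444, so about 21 mm in and square. In the top view 28 of 87 px overhang, about a third. The phone has not moved and the arm is clear, so I hand in.

```bash
python3 -m jog '{"delta_rot":[[0,0,0],[0,0,0]],"translation":[[0,0,0],[0,0,0]],"hand":[1,1]}'; python3 -c "
from workcell import ctrl
print(ctrl.close_job())"
```

```text
t: 12.35
ee_pos: [585.6, 352.6, 205.4]
orientation: [-0.035, -3.14, 0.002]
ft_force: [0.4, -0.5, 0.0]
width: 88.0
the job is handed in; nothing more can be done
None
```

I slid the tablet towards the robot by pushing its rear edge with both open fingertips until about a third overhung, then backed off and handed in at 12.4 s.

**What went wrong on the way:** the first push passed over the tablet without touching it, because the open fingertips sit about 27 mm above the nominal TCP. I backed out and felt for the shelf, which gave one fingertip contact of about 13 N. I then pushed with the tips about 3 mm above the shelf.

**Last checks:**
- **Position:** the tablet's centre is about 21–23 mm in from the edge. The top and scene views put it at x 466.6 and 465.5, with the edge at about 444. That is roughly 38 mm of overhang, and the top view shows about 32% of the short side.
- **Angle and height:** it is within about 3° of square and looks flat on the shelf. I did not measure its height again after the push.
- **Phone and robot:** the phone's measured position changed by less than 1 mm, and the robot was touching nothing.
- **Mouse:** I did not measure the mouse again, but the arm never went near it.

The two views disagree by about 4 mm in y on the tablet, about what the calibration error would give.

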